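Lift a sticky honey jar with a pump-up ratchet jar lifter

ROBOT

A 6-joint arm with a two-finger parallel gripper is mounted at the origin on a cart in front of the work surface, level with it; the furniture and walls round the work are solid. World frame = base frame: x ahead of the robot, y to its left, z up, the work surface at z = 0. Lengths are in m, angles in rad, forces in N, time in s.
With the tool pointing down it reaches from about 0.275 to 0.75 m from the base axis. Payload 10.2 kg.
Tool frame: the origin (TCP) lies at the very end of the fingers, on their centre line; the grasp point (between the pads) lies 19 mm behind it; z points along the fingers, y is the direction in which the jaws open and shut (so a half turn about z gives the same grasp; the last joint's range is limited). The gripper opens to 85 mm and grips with 20 to 120 N. Pads are 22 mm wide; open, the fingers measure 114 mm over their backs; the gripper's body (76 mm by 85 mm) begins 54 mm behind the grasp point. The pads swing forward as they close: fully open they stand 13 mm farther back than shut.
Start: joints at [-0.223, 0.313, 1.498, -0, 1.331, -0.223], TCP at [0.525, -0, 0.231] pointing down, gripper open.
Joint ranges: [-2.94, 2.94], [-0.97, 2.17], [0.19, 2.56], [-1.23, 4.37], [0.02, 3.11], [-2.88, 2.88]. Speed limits (rad/s): [2.39, 2.39, 3.01, 3.14, 3.14, 3.14].

INTERFACE

Orientations are given as a unit quaternion [x, y, z, w].
In Python, from plant import r gives the robot as it stands. The module is installed in compiled form; this text tells all that it offers. Calls block until the motion is done:
- r.reach(position, orientation): joint-space move of the TCP to a pose.
- r.move_linear(position, rot=None, vel=0.15): straight line of the TCP; rot=None keeps the orientation; vel is the mean speed in m/s.
- r.move_j(angles): joint-space move.
- r.grip(opening, squeeze=None): opening from 0.0 (shut) to 1.0 (fully open); squeeze is the grip in N (None keeps the last); returns when the fingers have stopped.
- r.wait(seconds).
- r.ik(position, orientation): joint angles nearest the present ones, or None.
- r.get_state(): the state.
- r.read_camera(name): name is "scene" or "side" or "wrist"; returns a dict with "image" (400x640x3 uint8, blue, green, red), "range_z" (400x640 float32, m along the optical axis (not along the pixel's ray), 0 where there is no reading), "fx", "fy", "cx", "cy" (pixels), "k1" (the pictures are not rectified: a ray, as slopes to the right and down, at radius r is drawn at 1 + k1 r^2 times it, then the intrinsics apply), "extrinsics" (4x4, takes a point from camera to world coordinates); the wrist camera has in their place "hand_eye" (4x4, takes a point from camera to tool coordinates, whose origin is the TCP and whose axes are the flange's). Camera axes: x right, y up, looking along -z (the intrinsics and any distortion apply to the point x, -y, -z); pixel columns grow to the right and rows downward; lengths in m; the calibration is good to about 2 mm. A picture is of the moment at which its call begins: read the wrist's pose just before it.
A pose or a line that the arm cannot do raises r.IKError and nothing moves.
- r.close_job(): hands the job in, once; it reports no verdict.
Trained networks look in the newest picture that a camera, given by its name, has taken for a name from the list of things; names that differ only in an ending like _2 or _b are one class to them, and where a whole thing is asked for, a point or a joint stands for the part that bears it (a point fixed in the world has none). Each returns a list of dicts, best first, with "p" (0 to 1); they miss things now and then, are a little off and sometimes report something else, mostly with a low value. They report only what shows in the picture. A call takes as long as a camera call. They do not tell look-alikes from the thing itself.
- r.look_for(query, camera): "extent" ([left, top, width, height] in pixels, round what is visible of it).
- r.pinpoint(query, camera): "position" ([row, column] in pixels: a listed point, or the origin of a listed thing).
The state is a dict: "clock": time; "joint_positions": joint angles; "qvel": joint speeds; "joint_efforts": joint torques, N m; "tool_pos": TCP position; "eef_rot": TCP orientation; "force": force on the tool from outside, world axes, zero at the start; "ft_torque": the same for the moment, N m; "gripper_width": opening from 0.0 (shut) to 1.0 (fully open).
Only numpy, scipy, OpenCV 4.12 (cv2) and the standard library are available. Lean on these libraries where they do the work, as an engineer would, in place of code of your own. Each camera call takes 0.05 s, during which the arm holds its last target.

TASK

The honey jar is sticky, so never touch it with the fingers: take the ratchet jar lifter by its grip, stand it on the worktop over the jar so that the jar is between its two jaws, and pump the trigger until the jar is held between the fixed jaw and the spring pad, the pad pressed in clearly (at least a quarter of its travel) but never nearly to its end, which would crack the jar. Then, with the trigger kept fully squeezed, lift lifter and jar together, level, about 10 cm clear of the worktop and finish while holding them there in the air. Leave the mug, the cup and the salt shaker where they are.

Things in the scene. Friction and masses are not known exactly. Their poses are not given: they have to be found in the camera images.
- lifter: ratchet jar lifter, loose, 0.5 kg: steel portal on two feet, open front and back. Origin midway along x at worktop level; z up; y along the beam, from sliding jaw (-y) to fixed jaw (+y). Legs at y = -121 and +58 mm, feet 90 mm in x, 20 mm in y; beam underside 101 mm up, beam 34 mm wide, top of housing 133 mm up. Two wooden posts stand on top (see grip). It may slide some mm when squeezed.
- grip (a point): x 0, y -18.5, z 164 mm in the lifter's frame: midway between the outer faces of two wooden posts, 30 mm wide in x, 133 to 192 mm up: fixed palm grip (y -14 to +4 mm) and trigger (y -41 to -29 mm, released). Pinch both from above, closing along the lifter's y: 45 mm over both released, 32.5 mm squeezed (its middle then 6 mm more to +y). Carry it by both posts, squeezed.
- fixed_jaw: rubber-faced fixed jaw of the lifter, origin at the centre of its face (50 by 50 mm, facing -y of the lifter), 50 mm above the underside of the feet, at x = 0, y = +45 mm in the lifter's frame
- pad_face (a point): centre of the rubber face of the spring pad on the sliding jaw (50 by 50 mm, facing +y of the lifter), same height; the distance to fixed_jaw is the opening between the jaws, 100 to 120 mm at the start
- jaw (a joint): travel of the sliding jaw toward the fixed jaw, m (0 fully back, 0.078 at most). A full squeeze of the trigger drives it 10 mm (5 mm teeth; half a squeeze 5 mm or nothing), the squeeze for picking the lifter up included; it stays there when the trigger is let go and cannot be run back
- trigger (a joint): trigger, m: 0 released, 0.0125 fully squeezed against a hard stop. At most 16 N squeezes it; a firmer grip only presses on the stop, not on the jar. It springs back with 2 to 3 N when the fingers open (60 mm is clear of both posts), and the next squeeze can follow
- pad (a joint): how far the spring pad is pressed back into the sliding jaw on its two pins, m: 0 free, 0.018 at its end; 1.5 N at first, 0.2 N more per mm. Aim for 0.004 to 0.014; above 0.016 the jar is crushed. A squeeze adds 10 mm, so stop pumping as soon as 4 mm is passed
- jar: honey jar with black lid, upright, 65 mm across, 86 mm tall, about 0.2 kg, loose; origin at the centre of its underside. Between the jaws it is pushed along by the pad until it meets the fixed jaw
- mug: blue mug, 82 mm across, 94 mm tall, bystander; origin under it
- cup: small white espresso cup, 49 mm tall, bystander; origin under it
- shaker: glass salt shaker, 44 mm across, 90 mm tall, bystander; origin under it
Things that resemble listed ones, but are neither listed nor needed, are in the scene too. Leave any red look-alike of the lifter alone. Leave any green look-alike of the jar alone.

How it is judged:
By the outcome, as a careful person would: the job done as asked, in the order asked, and still so for the second after the job is handed in, while the arm keeps its last pose, push and grip.
It also fails if it takes over 51 s, if anything falls off the work surface, if the arm or the gripper's body presses on something with over 40 N, if the wrist force passes 120 N, or if a joint passes its speed limit or range.

## Working session

There is one attempt and no reset: what is moved stays moved. The work goes in short steps, each a Python script; the robot and the scene stay as the last script left them, time stands still between calls to the robot, and variables do not carry over. Pictures are saved under pics/ and viewed, and the job is handed in when it is done.

```bash
mkdir -p pics; cat > h.py <<'E'
import numpy as np, cv2
from plant import r
from scipy.spatial.transform import Rotation as R
def T_of(c,st=None):
    if 'extrinsics' in c: return np.array(c['extrinsics'])
    T=np.eye(4);T[:3,:3]=R.from_quat(st['eef_rot']).as_matrix();T[:3,3]=st['tool_pos']
    return T@np.array(c['hand_eye'])
def rays(c,uv):
    uv=np.atleast_2d(np.array(uv,float))
    K=np.array([[c['fx'],0,c['cx']],[0,c['fy'],c['cy']],[0,0,1]])
    d=np.array([c['k1'],0,0,0,0.])
    s=cv2.undistortPointsIter(uv.reshape(-1,1,2),K,d,None,None,(3,50,1e-10)).reshape(-1,2) if hasattr(cv2,'undistortPointsIter') else cv2.undistortPoints(uv.reshape(-1,1,2),K,d).reshape(-1,2)
    return np.c_[s[:,0],-s[:,1],-np.ones(len(s))]
def at_z(c,T,uv,z):
    d=rays(c,uv)@T[:3,:3].T; o=T[:3,3]
    return o+d*((z-o[2])/d[:,2])[:,None]
def cloud(c,T):
    H,W=c['range_z'].shape
    u,v=np.meshgrid(np.arange(W),np.arange(H))
    d=rays(c,np.c_[u.ravel(),v.ravel()])*c['range_z'].ravel()[:,None]
    return (d@T[:3,:3].T+T[:3,3]).reshape(H,W,3)
E
python3 - <<'E'
from h import *
for n in ['scene','side','wrist']:
    st=r.get_state(); c=r.read_camera(n); cv2.imwrite(f'pics/{n}0.png',c['image'])
    T=T_of(c,st); print(n,T[:3,3].round(3),c['k1'],c['fx'])
    np.savez(f'{n}0.npz',T=T,**{k:c[k] for k in ['image','range_z','fx','fy','cx','cy','k1']})
    for q in ['lifter','grip','fixed_jaw','pad_face','jar','mug','cup','shaker']:
        print(q,[(x['extent'],round(x['p'],2)) for x in r.look_for(q,n)[:3]],[(np.round(x['position']),round(x['p'],2)) for x in r.pinpoint(q,n)[:3]])
print(r.get_state()['clock'])
E
```

```text
scene [-0.016 -0.967  0.782] -0.024537680380022617 448.3564443800847
lifter [([324.0, 207.9, 77.0, 93.5], 0.9), ([321.0, 273.3, 75.1, 116.8], 0.71)] [(array([264., 353.]), 0.96), (array([337., 349.]), 0.82), (array([218., 348.]), 0.46)]
grip [([320.4, 210.2, 81.2, 90.6], 0.79), ([317.3, 271.2, 77.3, 115.1], 0.74), ([366.6, 258.9, 13.9, 19.0], 0.31)] [(array([287., 351.]), 0.73), (array([196., 335.]), 0.61), (array([221., 358.]), 0.58)]
fixed_jaw [([333.7, 303.1, 12.0, 13.8], 0.82), ([327.9, 235.3, 18.0, 25.2], 0.49), ([323.5, 207.5, 76.2, 94.5], 0.4)] [(array([308., 340.]), 0.78), (array([248., 338.]), 0.54)]
pad_face [([353.0, 338.4, 15.5, 21.7], 0.59), ([364.9, 259.0, 17.6, 15.4], 0.58), ([324.3, 205.4, 75.1, 96.0], 0.32)] [(array([268., 370.]), 0.48), (array([347., 366.]), 0.46)]
jar [([294.0, 183.8, 22.4, 33.5], 0.81), ([224.6, 209.4, 23.3, 32.8], 0.79), ([261.5, 193.5, 22.3, 34.7], 0.7)] [(array([223., 275.]), 0.71), (array([212., 306.]), 0.65), (array([236., 236.]), 0.58)]
mug [([308.5, 152.2, 21.7, 31.4], 0.57), ([356.9, 212.1, 11.2, 26.4], 0.38)] [(array([265., 352.]), 0.69),
[... 1107 characters left out ...]
r [([265.5, 207.9, 14.7, 31.4], 0.77)] [(array([234., 274.]), 0.83)]
wrist [0.526 0.071 0.373] 0.015710874316325445 360.11966738859996
lifter [([277.2, 267.4, 77.2, 100.6], 0.72)] [(array([323., 330.]), 0.57)]
grip [([276.1, 263.9, 79.0, 105.6], 0.82)] []
fixed_jaw [([296.6, 294.1, 46.7, 41.7], 0.62)] [(array([317., 319.]), 0.63)]
pad_face [] []
jar [([26.2, 0.0, 136.7, 81.6], 0.93), ([347.0, 0.0, 109.0, 70.3], 0.7), ([200.0, 1.9, 90.9, 76.1], 0.66)] [(array([ 39., 263.]), 0.97), (array([ 43., 130.]), 0.75), (array([ 30., 386.]), 0.72)]
mug [] []
cup [([486.8, 1.0, 83.3, 24.1], 0.71)] [(array([ 37., 263.]), 0.45)]
shaker [([445.1, 128.9, 81.9, 58.7], 0.81)] [(array([147., 464.]), 0.56)]
2.55
```

```bash
python3 - <<'E'
import cv2
a=cv2.imread('pics/scene0.png');cv2.imwrite('pics/s_c.png',cv2.resize(a[130:410,200:440],None,fx=2.5,fy=2.1,interpolation=3)[:600,:800])
a=cv2.imread('pics/side0.png');cv2.imwrite('pics/d_c.png',cv2.resize(a[120:310,190:430],None,fx=3,fy=3,interpolation=3)[:600,:800])
E
```

```text
(no output)
```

View pics/s_c.png

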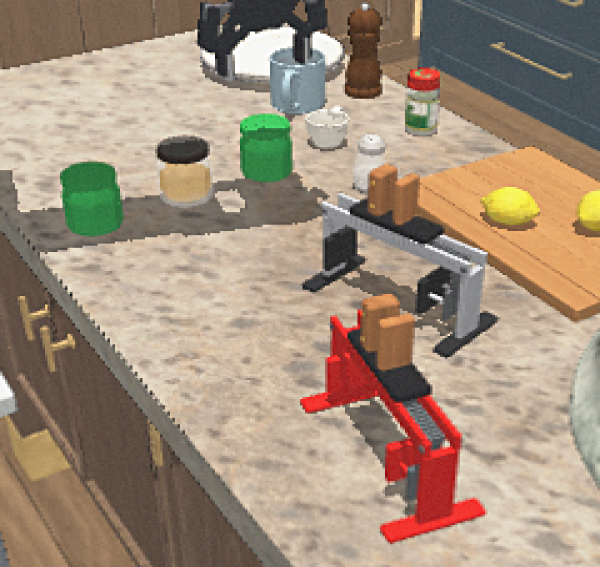

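View pics/d_c.png

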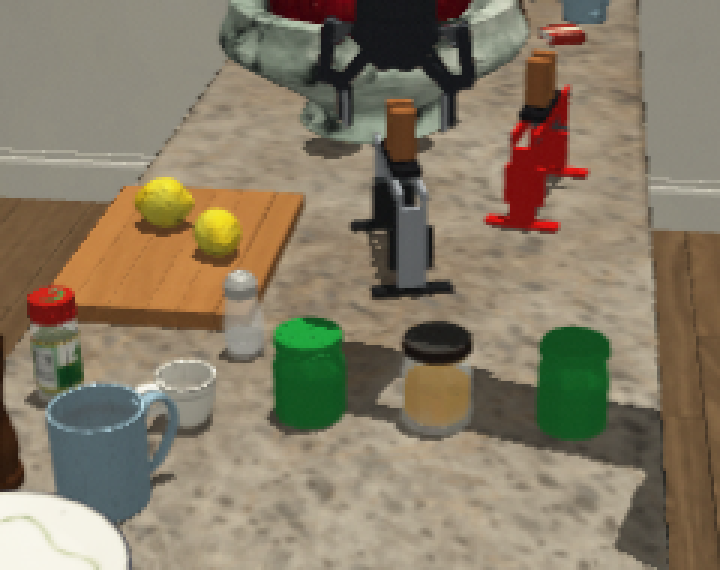

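View pics/wrist0.png

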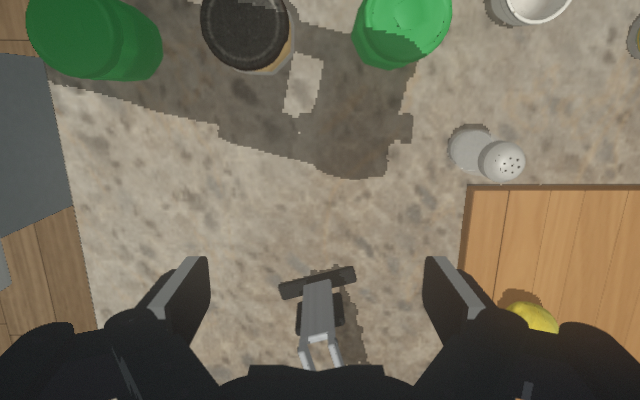

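Candidates: for the lifter, the steel portal (scene ~(363,258)) and the red one (~(358,330)). For the jar, the black-lidded amber jar (scene (273,212)) and two green jars (236,226) and (305,200). I choose the steel lifter and the amber jar. The fixed jaw (plain plate) is on the +y side, and the sliding jaw with pad faces the scene camera.

```bash
python3 - <<'E'
from h import *
for n in ['scene','side','wrist']:
    c=dict(np.load(n+'0.npz')); c={k:(v if v.ndim else float(v)) for k,v in c.items()}
    P=cloud(c,c['T']); np.save(n+'P.npy',P)
    ok=c['range_z']>0
    hsv=cv2.cvtColor(c['image'],cv2.COLOR_BGR2HSV)
    print(n,ok.mean(), 'table z', np.median(P[ok&(abs(P[...,2])<.02)&(P[...,0]>.3)&(P[...,0]<.8)][:,2]) )
    m=ok&(P[...,2]>.02)&(P[...,2]<.25)&(P[...,0]>.2)&(P[...,0]<.8)&(abs(P[...,1])<.6)
    # connected comps in xy grid
    g=np.zeros((300,600),np.uint8); Q=P[m]
    gi=((Q[:,0]-.2)/.004).astype(int);gj=((Q[:,1]+.6)/.004).astype(int)
    g[gi,gj]=1
    k,l,s,ce=cv2.connectedComponentsWithStats(g)
    for i in range(1,k):
        q=Q[l[gi,gj]==i]
        if len(q)<25: continue
        bgr=np.median(c['image'][m][l[gi,gj]==i],0)
        print(len(q),q.min(0).round(3),q.max(0).round(3),bgr)
E
```

```text
scene 0.974375 table z 0.0010308660055008412
636 [0.311 0.078 0.02 ] [0.377 0.145 0.091] [ 65. 122.  47.]
2696 [ 0.366 -0.515  0.02 ] [ 0.43  -0.324  0.194] [ 48.  49. 157.]
574 [0.436 0.084 0.02 ] [0.502 0.154 0.091] [108. 155. 187.]
4104 [ 0.446 -0.6    0.129] [ 0.78  -0.481  0.231] [182. 199. 194.]
2192 [ 0.503 -0.321  0.02 ] [ 0.591 -0.13   0.195] [ 79.  99. 131.]
522 [0.556 0.089 0.02 ] [0.623 0.158 0.091] [ 70. 133.  51.]
408 [ 0.634 -0.595  0.177] [ 0.699 -0.549  0.223] [ 43.   32.  144.5]
215 [ 0.655 -0.005  0.02 ] [0.694 0.031 0.092] [194. 205. 213.]
120 [0.672 0.124 0.02 ] [0.727 0.163 0.052] [168.  180.  185.5]
104 [0.679 0.152 0.025] [0.739 0.185 0.053] [200.5 215.  221. ]
29 [0.675 0.444 0.02 ] [0.692 0.494 0.037] [175. 181. 191.]
2526 [ 0.68  -0.356  0.02 ] [ 0.8   -0.021  0.075] [104. 167. 228.]
431 [0.684 0.237 0.02 ] [0.768 0.318 0.099] [151. 144. 128.]
41 [0.691 0.356 0.021] [0.73  0.403 0.037] [126. 131. 141.]
101 [0.717 0.273 0.06 ] [0.783 0.34  0.097] [148. 142. 130.]
27 [0.738 0.468 0.02 ] [0.775 0.502 0.026] [246. 247. 247.]
37 [0.764 0.446 0.02 ] [0.797 0.496 
[... 1399 characters left out ...]
0.073] [ 36.  155.5 183.5]
50 [0.751 0.396 0.02 ] [0.799 0.445 0.023] [234. 245. 247.]
wrist 0.996078125 table z -0.0006649848967207328
8700 [0.315 0.08  0.02 ] [0.38  0.145 0.088] [49. 93. 40.]
5803 [0.442 0.086 0.02 ] [0.505 0.135 0.087] [47. 53. 55.]
305 [ 0.477 -0.011  0.243] [0.484 0.011 0.25 ] [49. 56. 59.]
2820 [ 0.505 -0.172  0.02 ] [ 0.554 -0.13   0.121] [102. 104. 104.]
5465 [0.558 0.09  0.02 ] [0.625 0.144 0.088] [ 91. 163.  74.]
303 [ 0.568 -0.011  0.243] [0.575 0.011 0.25 ] [47. 54. 61.]
2785 [ 0.659 -0.005  0.02 ] [0.696 0.036 0.09 ] [149. 159. 162.]
1116 [0.678 0.124 0.02 ] [0.73  0.147 0.051] [130. 141. 145.]
7992 [ 0.686 -0.184  0.02 ] [ 0.8   -0.025  0.068] [ 93. 140. 181.]
```

```bash
python3 - <<'E'
from h import *
st=r.get_state(); print(st['eef_rot'])
r.reach([0.545,-0.31,0.36],st['eef_rot'])
st=r.get_state(); c=r.read_camera('wrist'); T=T_of(c,st); P=cloud(c,T); np.save('P1.npy',P)
cv2.imwrite('pics/w1.png',c['image'])
for q in ['lifter','grip','fixed_jaw','pad_face']:
    for x in r.pinpoint(q,'wrist')[:2]:
        z={'lifter':0,'grip':.164}.get(q,.05)
        print(q,x['p'],np.round(x['position']),at_z(c,T,[x['position'][::-1]],z).round(4))
m=(c['range_z']>0)&(P[...,0]>.45)&(P[...,0]<.66)&(P[...,1]>-.4)&(P[...,1]<-.1)
for a,b in [(.185,.2),(.115,.14),(.004,.014)]:
    q=P[m&(P[...,2]>a)&(P[...,2]<b)]
    (cx,cy),wh,an=cv2.minAreaRect(q[:,:2].astype(np.float32)); print(a,len(q),np.median(q[:,2]),cx,cy,wh,an); print(cv2.boxPoints(((cx,cy),wh,an)).round(4).tolist())
print(st['clock'],st['joint_positions'])
E
```

```text
[ 7.07104787e-01  7.07108775e-01 -2.08556946e-05 -1.48966166e-05]
lifter 0.77 [ 58. 316.] [[ 0.5458 -0.196   0.    ]]
lifter 0.61 [200. 220.] [[ 0.4069 -0.39    0.    ]]
grip 0.86 [265. 178.] [[ 0.4046 -0.4099  0.164 ]]
grip 0.84 [ 62. 319.] [[ 0.5486 -0.2132  0.164 ]]
fixed_jaw 0.86 [ 11. 306.] [[ 0.535  -0.1505  0.05  ]]
fixed_jaw 0.69 [182. 214.] [[ 0.4146 -0.3504  0.05  ]]
pad_face 0.61 [262. 206.] [[ 0.3949 -0.4644  0.05  ]]
pad_face 0.45 [115. 328.] [[ 0.5613 -0.2652  0.05  ]]
0.185 1384 0.19052151066018927 0.547823965549469 -0.21379628777503967 (0.029824042692780495, 0.0455903522670269) 15.783764839172363
[[0.5273000001907349, -0.19589999318122864], [0.5396999716758728, -0.23980000615119934], [0.5684000253677368, -0.23170000314712524], [0.5559999942779541, -0.18780000507831573]]
0.115 3107 0.13171806800948066 0.5534624457359314 -0.23405468463897705 (0.03403281420469284, 0.17317363619804382) 15.882442474365234
[[0.5134000182151794, -0.15539999306201935], [0.5608000159263611, -0.32199999690055847], [0.593500018119812, -0.3127000033855438], [0.5461000204086304, -0.1460999995470047]]
0.004 1002 0.006924242127885255 0.5169082880020142 -0.23600876331329346 (0.1746724396944046, 0.19860613346099854) 11.615004539489746
[[0.4113999903202057, -0.15629999339580536], [0.4514000117778778, -0.35089999437332153], [0.6223999857902527, -0.3156999945640564], [0.5824999809265137, -0.12120000272989273]]
3.8167 [-7.02143238e-01  5.19728101e-01  8.71235688e-01  2.24278307e-04
  1.75140269e+00 -7.03330931e-01]
```

View pics/w1.png

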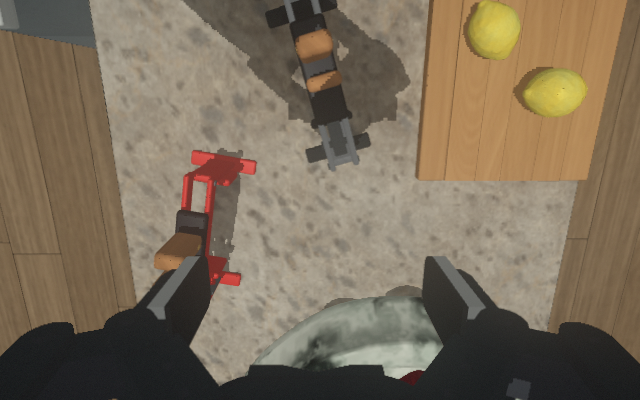

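The steel lifter's posts are at px (313,42) and (324,80) in the wrist view. Their measured rectangle, 45.6 × 29.8 mm with the top at 0.1905 m, matches the description. The grip is at (0.548, -0.214) and the yaw is about 15.8°. Now I measure the opening from the clouds and move to a pre-grasp.

```bash
cat >> h.py <<'E'
def quat(yaw,s=1):
    # tool z down, tool y = s*lifter y (yaw about z from world y)
    y=s*np.array([-np.sin(yaw),np.cos(yaw),0]);z=np.array([0,0,-1.]);x=np.cross(y,z)
    return R.from_matrix(np.c_[x,y,z]).as_quat()
def ly(yaw): return np.array([-np.sin(yaw),np.cos(yaw),0])
def lx(yaw): return np.array([np.cos(yaw),np.sin(yaw),0])
E
python3 - <<'E'
from h import *
yaw=np.radians(15.8); g=np.array([.5478,-.2138,.164]); o=g+ly(yaw)*.0185; o[2]=0
# depth in lifter frame: side profile
for n in ['scene','side']:
    P=np.load(n+'P.npy'); Q=P.reshape(-1,3)-o; L=np.c_[Q@lx(yaw),Q@ly(yaw),Q[:,2]]
    m=(abs(L[:,0])<.024)&(L[:,2]>.027)&(L[:,2]<.072)&(abs(L[:,1])<.15)
    h,e=np.histogram(L[m,1],bins=np.arange(-.13,.07,.004)); print(n,[(round(b*1e3),k) for b,k in zip(e,h) if k])
c=r.read_camera('scene'); 
for x in r.pinpoint('pad_face','scene')+r.pinpoint('fixed_jaw','scene'):
    print(x, ((at_z(c,T_of(c),[x['position'][::-1]],.05)-o)@np.c_[lx(yaw),ly(yaw)]).round(4))
cv2.imwrite('pics/sc1.png',cv2.resize(c['image'][195:310,310:410],None,fx=5,fy=5,interpolation=3))
j=np.array(r.get_state()['joint_positions'])
for s in (1,-1):
    for p,y in [((g[0],g[1],.26),yaw),((.47,.105,.265),0),((.47,.105,.145),0)]:
        q=r.ik(p,quat(y,s)); print(s,None if q is None else np.round(q,2))
E
```

```text
scene [(-126, np.int64(69)), (-122, np.int64(42)), (-118, np.int64(11)), (-110, np.int64(19)), (-106, np.int64(52)), (-102, np.int64(11)), (-98, np.int64(3)), (-94, np.int64(4)), (-90, np.int64(4)), (-86, np.int64(6)), (-82, np.int64(79)), (-78, np.int64(34)), (-74, np.int64(4)), (42, np.int64(16)), (46, np.int64(119)), (50, np.int64(8)), (54, np.int64(6)), (62, np.int64(1))]
side [(-126, np.int64(1)), (-122, np.int64(3)), (-114, np.int64(2)), (-110, np.int64(1)), (-106, np.int64(1)), (-102, np.int64(6)), (-86, np.int64(1)), (-82, np.int64(13)), (-78, np.int64(30)), (-74, np.int64(41)), (-70, np.int64(27)), (-66, np.int64(5)), (-62, np.int64(1)), (38, np.int64(1)), (42, np.int64(2)), (46, np.int64(6)), (50, np.int64(17)), (54, np.int64(23)), (58, np.int64(67)), (62, np.int64(40))]
{'position': [342.5, 362.2], 'p': 0.78} [[-0.2137 -0.2067]]
{'position': [268.0, 372.3], 'p': 0.77} [[-0.0043 -0.0746]]
{'position': [307.9, 339.7], 'p': 0.65} [[-0.1683 -0.1058]]
{'position': [244.7, 336.5], 'p': 0.47} [[0.0102 0.0589]]
1 [-0.57  0.44  1.25 -0.    1.46 -2.42]
1 [-0.02  0.19  1.56 -0.    1.38 -1.59]
1 [-0.02  0.31  1.74 -0.    1.09 -1.59]
-1 [-0.57  0.44  1.25 -0.    1.46  0.72]
-1 [-0.02  0.19  1.56 -0.    1.38  1.55]
-1 [-0.02  0.31  1.74 -0.    1.09  1.55]
```

View pics/sc1.png

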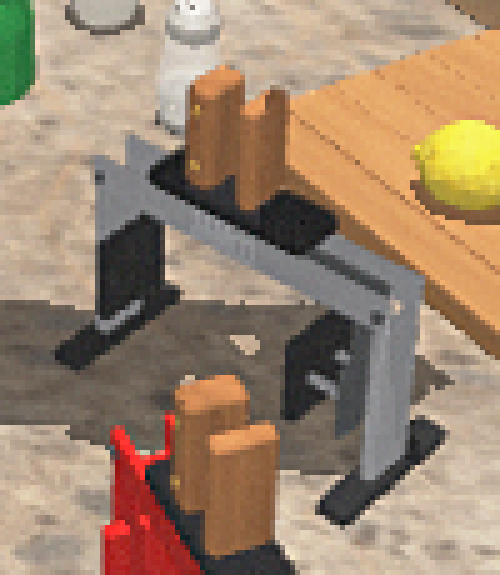

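```bash
python3 - <<'E'
from h import *
yaw=np.radians(15.8); g=np.array([.5478,-.2138,0])+ly(yaw)*.003
q=quat(yaw,-1)
r.reach([g[0],g[1],.25],q)
st=r.get_state(); print(st['clock'],np.round(st['force'],1),np.round(st['tool_pos'],4))
r.move_linear([g[0],g[1],.146],vel=.12)
st=r.get_state(); print(st['clock'],np.round(st['force'],1),np.round(st['tool_pos'],4))
c=r.read_camera('wrist'); cv2.imwrite('pics/w2.png',c['image'])
r.grip(0.0,50)
st=r.get_state(); print(st['clock'],np.round(st['force'],1),np.round(st['tool_pos'],4),'w',st['gripper_width'],st['gripper_width']*85)
c=r.read_camera('scene'); cv2.imwrite('pics/sc2.png',cv2.resize(c['image'][150:310,280:430],None,fx=4,fy=3.7,interpolation=3))
c=r.read_camera('wrist'); cv2.imwrite('pics/w3.png',c['image'])
E
```

```text
5.5083 [0.3 0.  0.1] [ 0.5471 -0.2112  0.2503]
6.525 [-0.  -0.1  0.3] [ 0.5473 -0.2111  0.1468]
7.125 [-5.5 11.6 16.2] [ 0.5472 -0.2092  0.148 ] w 0.36305490997612416 30.859667347970554
```

View pics/sc2.png

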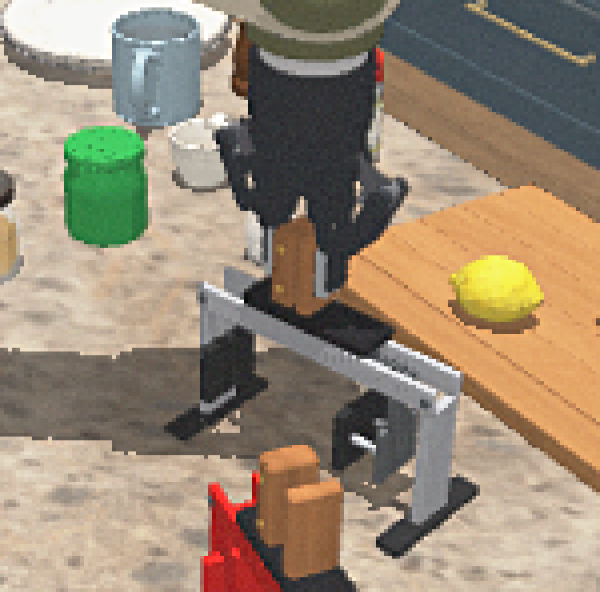

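View pics/w3.png

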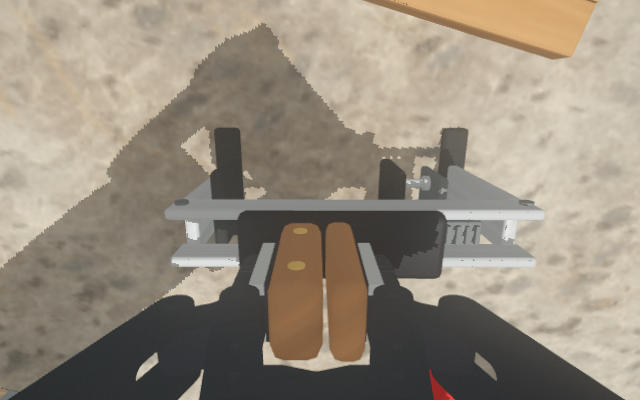

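The grip holds both posts, with the trigger squeezed against the palm, and both jaws show in the wrist view (fixed face at px ~243, pad ~380). Now lift and carry.

```bash
python3 - <<'E'
from h import *
p=np.array(r.get_state()['tool_pos'])
r.move_linear([p[0],p[1],p[2]+.12],vel=.12)
st=r.get_state(); print(st['clock'],np.round(st['force'],1),np.round(st['tool_pos'],4),st['gripper_width'])
c=r.read_camera('side'); cv2.imwrite('pics/sd2.png',cv2.resize(c['image'][60:260,250:450],None,fx=3,fy=3,interpolation=3))
r.reach([.471,.109,.27],quat(0,-1))
st=r.get_state(); print(st['clock'],np.round(st['force'],1),np.round(st['tool_pos'],4),st['gripper_width'])
c=r.read_camera('wrist'); T=T_of(c,st);cv2.imwrite('pics/w4.png',c['image'])
P=cloud(c,T); np.savez('w4.npz',P=P,im=c['image'],T=T)
c=r.read_camera('side'); cv2.imwrite('pics/sd3.png',cv2.resize(c['image'][60:300,250:450],None,fx=3,fy=2.5,interpolation=3))
c=r.read_camera('scene'); cv2.imwrite('pics/sc3.png',cv2.resize(c['image'][100:280,180:380],None,fx=3.5,fy=3.3,interpolation=3))
E
```

```text
8.3917 [ 0.2 -1.  -5. ] [ 0.5469 -0.2091  0.2669] 0.36644303435812936
9.6833 [ 0.5 -0.8 -5.6] [0.4715 0.1083 0.27  ] 0.3570673030802146
```

View pics/w4.png

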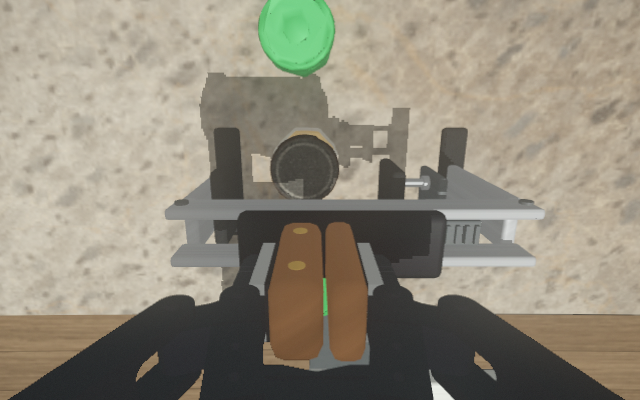

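View pics/sd3.png

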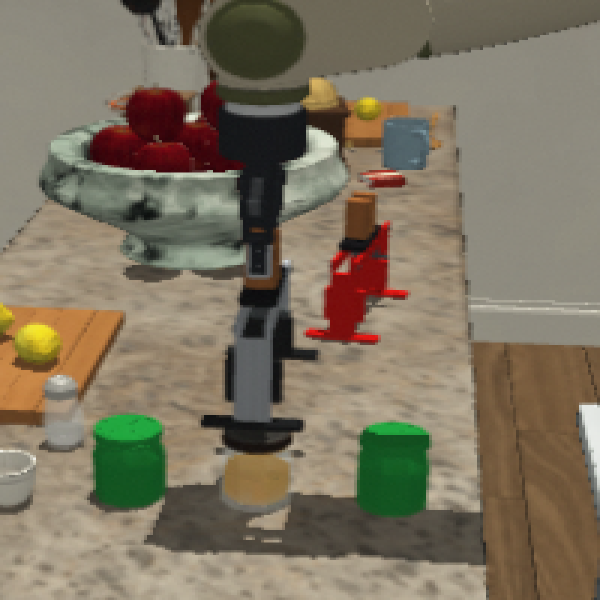

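View pics/sc3.png

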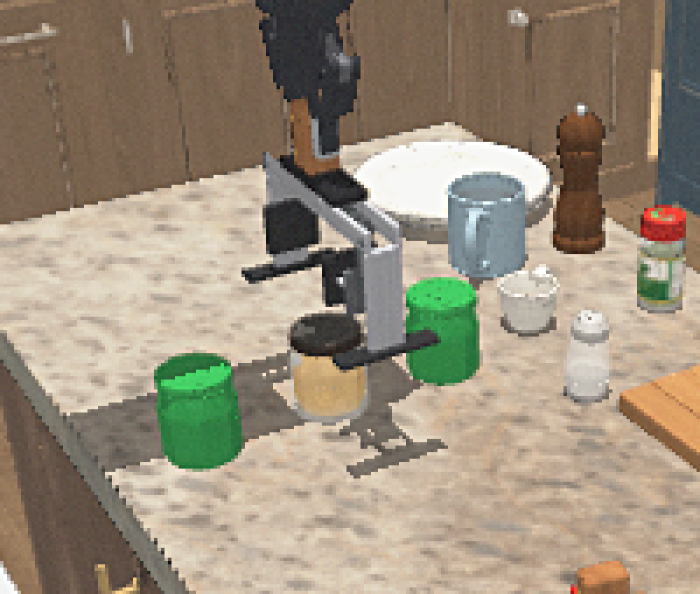

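```bash
python3 - <<'E'
from h import *
d=np.load('w4.npz'); P=d['P']; tcp=np.array([.4715,.1083,.27])
L=P-tcp  # tool-aligned to world
m=(abs(P[...,2]-.086)<.006)&(abs(P[...,0]-.47)<.06)&(abs(P[...,1]-.12)<.06)
q=P[m]; print('lid',len(q),q.min(0),q.max(0)); 
(c,rad)=cv2.minEnclosingCircle(q[:,:2].astype(np.float32)); print(c,rad)
# jaws: heights rel feet ; feet level = tcp z - .145ish
feet=L[225 if 0 else 140:150,222:232]; print('foot fixed',np.median(feet.reshape(-1,3),0)); print('foot slide',np.median(L[140:150,448:460].reshape(-1,3),0))
print('beam',np.median(L[206:212,230:420].reshape(-1,3),0))
# fixed jaw / pad pixels row 185
for v in (172,180,188):
    print(v,[(u,*(L[v,u]*1e3).round(0)) for u in list(range(208,250,4))+list(range(372,450,4))])
E
```

```text
lid 3549 [0.44636203 0.08738804 0.08000068] [0.50456504 0.15094158 0.08752982]
(0.4730145335197449, 0.11945139616727829) 0.032410599291324615
foot fixed [ 0.03202263  0.06959445 -0.13996394]
foot slide [ 0.03187635 -0.10783231 -0.14082546]
beam [ 0.01604225 -0.00434707 -0.0292441 ]
172 [(208, np.float64(-19.0), np.float64(126.0), np.float64(-271.0)), (212, np.float64(25.0), np.float64(63.0), np.float64(-74.0)), (216, np.float64(25.0), np.float64(61.0), np.float64(-75.0)), (220, np.float64(24.0), np.float64(59.0), np.float64(-76.0)), (224, np.float64(23.0), np.float64(58.0), np.float64(-81.0)), (228, np.float64(21.0), np.float64(57.0), np.float64(-89.0)), (232, np.float64(19.0), np.float64(57.0), np.float64(-99.0)), (236, np.float64(16.0), np.float64(57.0), np.float64(-112.0)), (240, np.float64(10.0), np.float64(61.0), np.float64(-142.0)), (244, np.float64(-19.0), np.float64(84.0), np.float64(-272.0)), (248, np.float64(-19.0), np.float64(79.0), np.float64(-271.0)), (372, np.float64(-19.0), np.float64(-66.0), np.float64(-271.0)), (376, np.float64(-18.0), np.float64(-70.0), np.float64(-
[... 4383 characters left out ...]
408, np.float64(-38.0), np.float64(-109.0), np.float64(-271.0)), (412, np.float64(-38.0), np.float64(-114.0), np.float64(-270.0)), (416, np.float64(-38.0), np.float64(-119.0), np.float64(-272.0)), (420, np.float64(8.0), np.float64(-72.0), np.float64(-100.0)), (424, np.float64(9.0), np.float64(-74.0), np.float64(-96.0)), (428, np.float64(9.0), np.float64(-76.0), np.float64(-95.0)), (432, np.float64(11.0), np.float64(-77.0), np.float64(-88.0)), (436, np.float64(12.0), np.float64(-77.0), np.float64(-82.0)), (440, np.float64(14.0), np.float64(-78.0), np.float64(-78.0)), (444, np.float64(14.0), np.float64(-81.0), np.float64(-77.0)), (448, np.float64(-2.0), np.float64(-105.0), np.float64(-136.0))]
```

```bash
python3 - <<'E'
from h import *
p=np.array(r.get_state()['tool_pos']); x,y=.472,.1085
r.move_linear([x,y,.155],vel=.1)
z=.155
while z>.144:
    z-=.0015; r.move_linear([x,y,z],vel=.05)
    f=r.get_state()['force']; print(round(z,4),np.round(f,1))
    if f[2]>2: break
st=r.get_state(); print(st['clock'],np.round(st['tool_pos'],4),st['gripper_width'])
c=r.read_camera('wrist'); T=T_of(c,st);cv2.imwrite('pics/w5.png',c['image'])
E
```

```text
0.1535 [ 0.8  0.2 -6. ]
0.152 [-0.  -0.4 -5.1]
0.1505 [-0.2  0.  -5.9]
0.149 [ 0.7  0.2 -5.5]
0.1475 [-0.9  2.6  1.5]
0.146 [-3.7  6.6 11.9]
12.6333 [0.4726 0.1091 0.1476] 0.35904370215124587
```

View pics/w5.png

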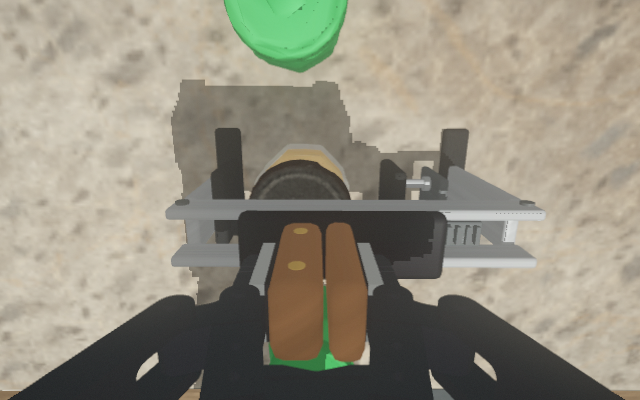

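The jar lid, px (300,200), lies between the fixed jaw (~240) and the pad (~380). The opening measures 103.5 mm and the jar 65 mm, so I expect five more squeezes for about 11.5 mm of pad travel (four would give only ~1.5 mm). I do three, then measure.

```bash
cat >> h.py <<'E'
def meas(name):
    st=r.get_state(); c=r.read_camera('wrist'); cv2.imwrite(f'pics/{name}.png',c['image'])
    P=cloud(c,T_of(c,st)); L=(P-np.array(st['tool_pos']))*1e3
    m=(c['range_z']>0)&(abs(L[...,0])<26)&(L[...,2]<-80)&(L[...,2]>-112)&(L[...,1]>-110)&(L[...,1]<75)
    m[:170-10]=False; m[200:]=False
    h,e=np.histogram(L[m][:,1],bins=np.arange(-110,76,1.))
    print(name,round(st['clock'],2),'w',round(st['gripper_width'],3),np.round(st['tool_pos'],4),np.round(st['force'],1),[(int(b),int(k)) for b,k in zip(e,h) if k>12])
E
python3 - <<'E'
from h import *
meas('m0')
p=np.array(r.get_state()['tool_pos'])
for i in range(3):
    r.grip(.74,40); r.wait(.15)
    if i==0:
        st=r.get_state();print('open',st['clock'],np.round(st['force'],1),np.round(st['tool_pos'],4),st['gripper_width'])
        c=r.read_camera('wrist'); cv2.imwrite('pics/open1.png',c['image'])
    r.grip(0.); meas(f'm{i+1}')
E
```

```text
m0 12.68 w 0.361 [0.4726 0.109  0.1476] [-4.1  5.9 12.6] [(-110, 16), (-109, 16), (-108, 24), (-107, 66), (-106, 360), (-105, 14), (-82, 15), (-81, 13), (-80, 17), (-79, 45), (-78, 184), (-77, 58), (-76, 73), (-75, 46), (-74, 22), (-73, 35), (-71, 15), (-69, 14), (-67, 14), (-66, 13), (-65, 14), (-63, 15), (-53, 15), (-52, 15), (-51, 13), (-50, 21), (-49, 24), (-48, 143), (-47, 173), (-21, 13), (-11, 13), (56, 342), (57, 52), (58, 23), (59, 18), (60, 14), (61, 13)]
open 13.3 [0.4 0.2 0.7] [0.472  0.1085 0.146 ] 0.740656615375699
m1 13.74 w 0.367 [0.4724 0.109  0.1466] [0.6 4.2 5.4] [(-110, 17), (-109, 19), (-108, 20), (-107, 33), (-106, 394), (-105, 45), (-71, 16), (-70, 13), (-69, 25), (-68, 95), (-67, 116), (-66, 67), (-65, 48), (-64, 31), (-63, 27), (-61, 16), (-60, 13), (-59, 14), (-57, 15), (-55, 13), (-54, 15), (-53, 13), (-52, 14), (-43, 17), (-41, 17), (-40, 16), (-39, 21), (-38, 110), (-37, 154), (-21, 14), (-20, 13), (-12, 13), (-11, 13), (-10, 13), (56, 173), (57, 222), (58, 24), (59, 23), (60, 15)]
m2 14.74 w 0.366 [0.4724 0.1091 0.1467] [0.3 4.2 5.3] [(-109, 20), (-108, 
[... 249 characters left out ...]
), (-31, 13), (-30, 19), (-29, 18), (-28, 78), (-27, 118), (-21, 15), (-20, 14), (-12, 13), (-10, 14), (56, 149), (57, 245), (58, 26), (59, 19), (60, 13), (61, 14), (62, 13)]
m3 15.74 w 0.37 [0.4723 0.1089 0.1466] [0.4 3.3 4.7] [(-110, 17), (-109, 15), (-108, 17), (-107, 46), (-106, 386), (-105, 25), (-51, 18), (-50, 15), (-49, 21), (-48, 95), (-47, 60), (-46, 70), (-45, 23), (-44, 29), (-43, 20), (-41, 16), (-39, 16), (-37, 18), (-35, 16), (-33, 14), (-32, 14), (-31, 13), (-30, 13), (-23, 14), (-22, 14), (-20, 18), (-19, 16), (-18, 101), (-15, 21), (-14, 13), (-13, 16), (-11, 17), (-9, 17), (-8, 13), (-7, 16), (-6, 13), (-5, 20), (56, 240), (57, 142), (58, 20), (59, 22), (60, 15), (61, 13)]
```

View pics/open1.png

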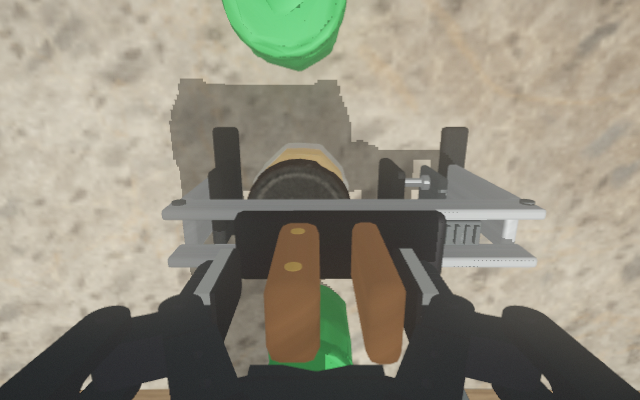

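View pics/m3.png

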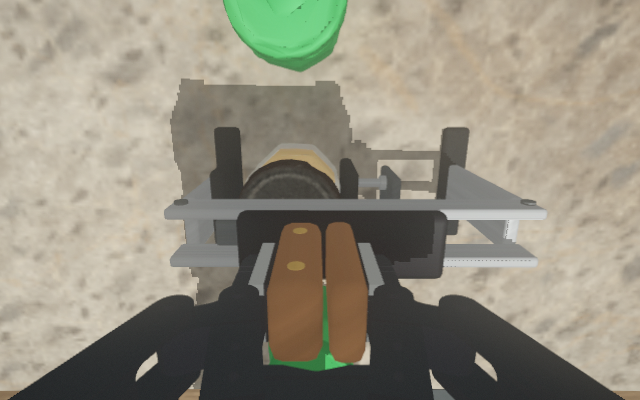

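Each squeeze advances exactly 10 mm and the pad is still free (30 mm to the carriage). The opening is now about 74 mm. Next squeeze.

```bash
python3 - <<'E'
from h import *
r.grip(.74,40); r.wait(.15); r.grip(0.); meas('m4')
E
```

```text
m4 16.74 w 0.363 [0.4723 0.1087 0.1464] [1.5 2.2 5.2] [(-110, 15), (-109, 19), (-108, 19), (-107, 57), (-106, 385), (-105, 17), (-41, 18), (-40, 14), (-39, 20), (-38, 103), (-37, 34), (-36, 60), (-35, 24), (-34, 33), (-33, 14), (-31, 13), (-30, 14), (-28, 16), (-26, 16), (-24, 17), (-22, 17), (-20, 18), (-15, 13), (-13, 14), (-12, 15), (-11, 13), (-10, 19), (-9, 17), (-8, 45), (-7, 29), (-6, 17), (-5, 24), (-4, 14), (-3, 21), (-1, 23), (1, 23), (3, 22), (4, 16), (56, 136), (57, 71), (58, 24), (59, 17), (60, 13)]
```

View pics/m4.png

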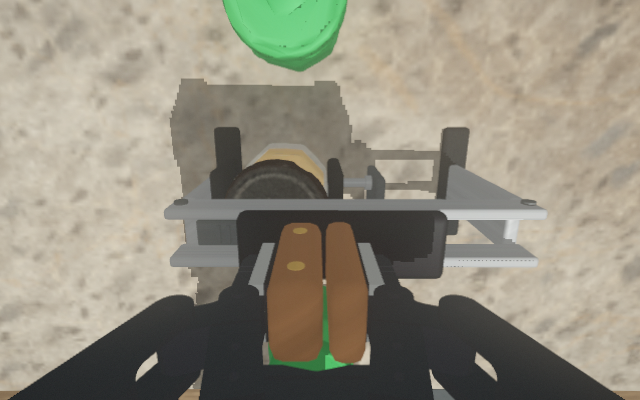

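The jar just touches both jaws and the pad is still about free (30 mm). One more squeeze should give about 10 mm.

```bash
python3 - <<'E'
from h import *
r.grip(.74,40); r.wait(.15); r.grip(0.,60); meas('m5')
E
```

```text
m5 17.75 w 0.356 [0.4724 0.1093 0.1468] [0.1 5.7 6.4] [(-110, 21), (-109, 13), (-108, 23), (-107, 41), (-106, 378), (-105, 36), (-39, 13), (-38, 14), (-37, 14), (-31, 17), (-30, 14), (-29, 19), (-28, 35), (-27, 74), (-26, 41), (-25, 32), (-24, 19), (-23, 23), (-22, 16), (-20, 15), (-14, 13), (-13, 13), (-12, 16), (-11, 14), (-10, 16), (-9, 17), (-8, 44), (-7, 29), (-6, 14), (-5, 23), (-3, 22), (-1, 22), (1, 21), (2, 13), (3, 21), (4, 14), (56, 109), (57, 95), (58, 24), (59, 18), (60, 15), (62, 14)]
```

View pics/m5.png

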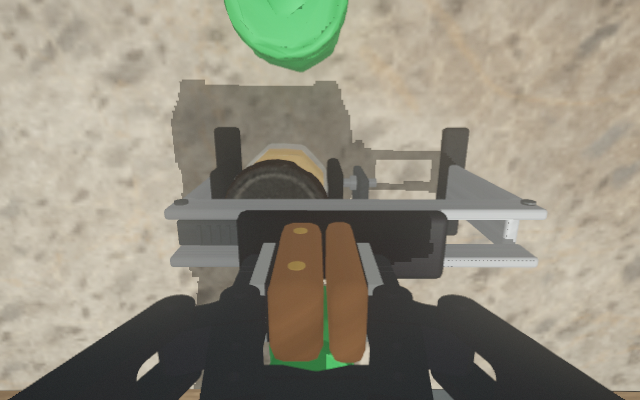

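The carriage moved 10 mm while the pad face stayed put, so the pad is pressed about 10 mm. Lift.

```bash
python3 - <<'E'
from h import *
p=np.array(r.get_state()['tool_pos'])
r.move_linear([p[0],p[1],.149],rot=quat(0,-1),vel=.05)
r.move_linear([p[0],p[1],.2475],vel=.06); r.wait(.3)
meas('m6')
c=r.read_camera('side'); cv2.imwrite('pics/sd6.png',cv2.resize(c['image'][100:300,230:430],None,fx=3,fy=3,interpolation=3))
c=r.read_camera('scene'); cv2.imwrite('pics/sc6.png',cv2.resize(c['image'][100:280,180:380],None,fx=3.5,fy=3.3,interpolation=3))
P=cloud(c,T_of(c))
# heights under the feet
q=P[(abs(P[...,0]-.472)<.05)&(P[...,2]>.06)&(P[...,2]<.25)&(P[...,1]>-.02)&(P[...,1]<.2)]
print('lowest',np.sort(q[:,2])[:40:5])
st=r.get_state();R_=R.from_quat(st['eef_rot']).as_matrix();print('toolz',R_[:,2].round(4))
w=r.read_camera('wrist');Lw=(cloud(w,T_of(w,st))-np.array(st['tool_pos']))
print('foot fixed',np.median(Lw[140:150,222:232].reshape(-1,3),0),'foot slide',np.median(Lw[140:150,448:460].reshape(-1,3),0))
E
```

```text
m6 20.14 w 0.355 [0.4724 0.1093 0.2474] [-0.9  0.3 -7. ] [(-110, 22), (-109, 13), (-108, 16), (-107, 38), (-106, 321), (-105, 119), (-39, 16), (-37, 15), (-31, 13), (-30, 15), (-29, 18), (-28, 20), (-27, 82), (-26, 42), (-25, 42), (-24, 26), (-23, 19), (-22, 16), (-20, 17), (-15, 13), (-13, 14), (-12, 13), (-11, 15), (-10, 13), (-9, 17), (-8, 60), (-7, 27), (-6, 16), (-5, 22), (-4, 15), (-3, 19), (-1, 21), (1, 22), (2, 14), (3, 21), (4, 18), (56, 32), (57, 162), (58, 28), (59, 21), (60, 15), (61, 14), (62, 13)]
lowest [0.10024187 0.10292395 0.10364069 0.10423895 0.10511008 0.10533655
 0.10569479 0.10578982]
toolz [-1.e-04 -0.e+00 -1.e+00]
foot fixed [ 0.03225834  0.06940352 -0.13891196] foot slide [ 0.03215433 -0.10751969 -0.13989649]
```

View pics/sc6.png

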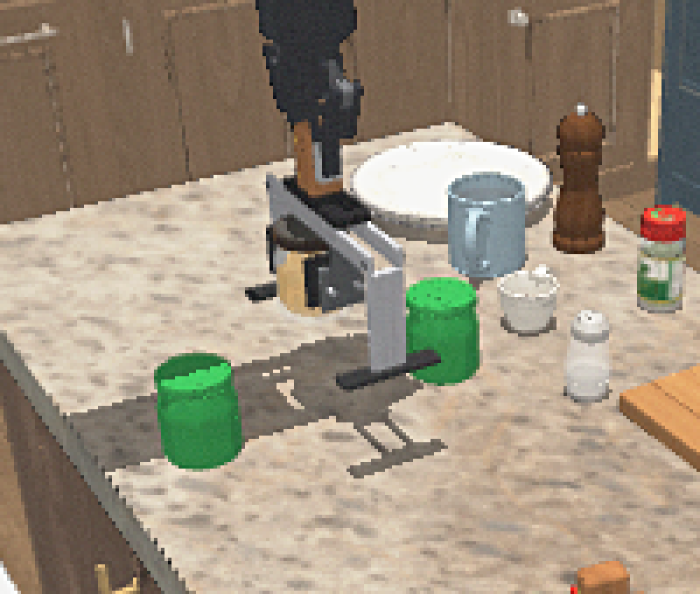

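View pics/sd6.png

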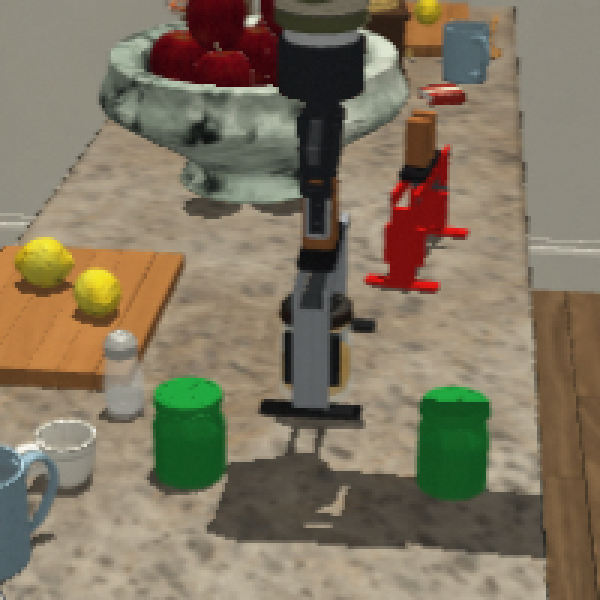

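View pics/m6.png

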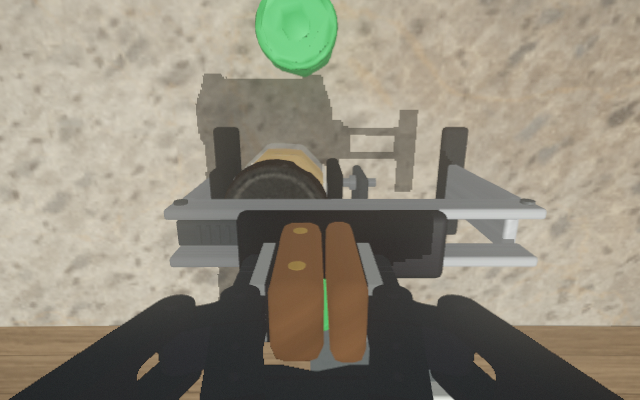

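Lifter and jar are in the air, level (feet within 1 mm of each other), with about 10 cm of clearance. The wrist force is -7 N, which fits both objects being carried. The pad is pressed about 10 mm and the bystanders look unmoved. Handing in.

```bash
python3 - <<'E'
from h import *
r.close_job(); print(r.get_state()['clock'])
E
```

```text
the job is handed in; nothing more can be done
the job is handed in; nothing more can be done
```

The jar is held in the steel lifter and was lifted about 10 cm clear of the worktop, and I handed the job in while holding it there. `close_job` reports no verdict.

I gripped the lifter by both posts and stood it over the honey jar. I pumped five times after the pick-up squeeze, measuring the pad at each squeeze, then lifted straight up with the trigger kept squeezed.

| Last check | Result |
|---|---|
| Pad pressed in | about 10 mm by wrist depth, unchanged after the lift (target 4–14 mm) |
| Clearance | about 10 cm |
| Level | the two feet within 1 mm of each other |
| Wrist load | -7 N vertically, which fits lifter plus jar |
| Mug, cup, shaker and look-alikes | looked unmoved in the pictures (not measured) |
| Time | about 20 s of the 51 s |

The first squeeze count, from the scene and side cameras, was one too high. The wrist measurement (103.5 mm opening after pick-up) replaced it and held. No check failed.

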